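# Loosen the knurled lock ring of a drilling fixture and push its slide back

## Task

Free the white case in the green drilling fixture. With a fingertip against its knurled rim, turn the aluminium lock ring anticlockwise (seen from above) until its red mark has come round to the white arrow on the centre cap for the second time, and leave it there, mark in line with the arrow. Then push the yellow block with a fingertip to slide the clamp plate all the way back from the case to its stop; the case and the things standing around stay where they are.

Things in the scene. Friction and masses are not known exactly. Their poses are not given: they have to be found in the camera images.
- fixture: Green base plate 150 x 320 x 12 mm, fixed on the work surface (place and yaw vary). Origin: on the work surface below the lock ring's axis; z up; +y along the base to the white case (fence at y 153, 34 mm high), -y to the yellow push block; x -75 to 75, y -163 to 157 mm. Only ring and pillar reach above 43 mm, so a downward fingertip can circle the ring at rim height
- arrow_cap (a point): Top centre of the fixed steel pillar (40 mm thick) on the ring's axis, 87 mm above the work surface. Its black cap carries the white arrow, which points along the fixture's -x and never moves
- lock_ring (a joint): Ring angle, rad; grows anticlockwise seen from above (loosening). The mark is at the arrow at 0, 6.28 and 12.57. Starts at 0.5 to 3.0 (mark past the arrow), so 6.28 is its first return and 12.57 the second, wanted one. About 1.2 N along the rim turns it; it stays where left; stops at 0 and 18.0
- red_mark (a point): Red radial line, 26 x 7 mm, on top of the aluminium lock ring, with a stripe down the rim; this point is 45 mm from the axis, at the ring's top. Ring: 100 mm outside diameter, 24 mm tall, axis vertical through the fixture's origin; 40 upright round ridges 2 mm proud of a 96 mm core. Rim spans heights 50 to 74 mm at angle 0 and climbs 2 mm per turn
- slide_plate (a joint): How far the clamp plate has slid back from the case along the fixture's -y, in m: 0 to 0.05 (its stop); starts at 0 to 0.005. About 2 N moves it; it stays where left. Not to be moved before the ring is loosened
- push_face (a point): Top middle of the yellow push block's upright face, 42.5 mm above the work surface, 112 mm from the ring's axis with the plate at 0. The face looks along the fixture's +y to the ring, 96 mm wide, 22 mm tall above the steel plate (plate top at 20.5 mm); behind it the block slopes down. Push it along -y from the gap of about 62 mm between ring and block
- case: Open white plastic case half, 120 x 78 x 26 mm with four brass inserts, lying loose on the fixture's base between the plate's black nose pad and the fence. Origin: centre of its underside
- insert_cup: Blue cup, 54 mm across, 40 mm high, standing on the work surface beside the fixture; bystander. Origin: centre of its underside
- oil_bottle: Yellow bottle with red cap, 48 mm across, 110 mm high, standing on the work surface beyond the fixture; bystander. Origin: centre of its underside
- screwdriver: Orange-handled screwdriver, 170 mm long, lying on the work surface in front of the fixture, along its local x; bystander. Origin: the middle of its length, on its underside
There are look-alikes about, which are no part of the job. Several things have the shape of the case; the one meant has the colours described above.

How it is judged:
On the way, in this order (a step that is already met when the one before it is completed fails the run):
1. the red mark has come round to the arrow for the second time and the ring is left there, before the plate is moved (value of joint lock_ring between 12.266 and 12.866 rad and velocity of joint lock_ring between -0.1 and 0.1 rad/s and value of joint slide_plate below 0.015 m), for 0.3 s.
2. the clamp plate is pushed back to its stop (value of joint slide_plate above 0.043 m), for 0.2 s.
At the end, for the whole second after the job is handed in: The lock ring stands at its second return of the mark to the arrow (12.57 rad, within 0.3 rad) and is at rest, the clamp plate is back at its stop (at least 43 of 50 mm), and the case lies within 15 mm of where it was (value of joint lock_ring between 12.266 and 12.866 rad and value of joint slide_plate above 0.043 m and velocity of joint lock_ring between -0.1 and 0.1 rad/s and distance of case from where it was at the start of the episode below 0.015 m and linear speed of case below 0.02 m/s); the robot touches nothing.
It fails at once if the clamp plate is pushed before the ring is loosened (value of joint slide_plate above 0.015 m and value of joint lock_ring below 12.166 rad).
It fails at once if the case is lifted or shifted by more than 15 mm (distance of case from where it was at the start of the episode above 0.015 m).
It fails at once if the blue cup is pushed away, lifted or knocked over (distance of insert_cup from where it was at the start of the episode above 0.02 m).
It fails at once if the bottle is pushed away, lifted or knocked over (distance of oil_bottle from where it was at the start of the episode above 0.02 m).
It fails at once if the screwdriver is pushed away, lifted or knocked over (distance of screwdriver from where it was at the start of the episode above 0.02 m).
It also fails if it takes over 61 s, if anything falls off the work surface, if the arm or the gripper's body presses on something with over 40 N, if the wrist force passes 120 N, or if a joint passes its speed limit or range.

## Robot

A 7-joint arm with a two-finger parallel gripper is mounted at the origin on the work surface. World frame = base frame: x ahead of the robot, y to its left, z up, the work surface at z = 0. Lengths are in m, angles in rad, forces in N, time in s.
With the tool pointing down it reaches from about 0.4 to 0.85 m from the base axis. Payload 4.5 kg.
Tool frame: the origin (TCP) lies on the centre line of the jaws, within the pads' length; the fingertips stand 8 mm ahead of it and the grasp point (between the pads) lies 11 mm behind it; z points along the fingers, x is the direction in which the jaws open and shut, and the axes are right-handed (so a half turn about z gives the same grasp; the last joint's range is limited). The gripper opens to 88 mm and grips with 3 to 60 N. Pads are 18 mm wide; open, the fingers measure 123 mm over their backs; the gripper's body (75 mm by 187 mm) begins 45 mm behind the grasp point.
Start: joints at [-1.175, 0.689, -0.195, 1.565, 0.157, 0.902, -0.215], TCP at [0.221, 0.585, 0.247] pointing down, gripper open.
Joint ranges: [-3.01, 3.01], [-0.46, 2.08], [-1.47, 1.51], [0.13, 2.56], [-1, 4.14], [0.04, 2.09], [-2.66, 2.66]. Speed limits (rad/s): [2.57, 2.57, 3.14, 3.14, 3.14, 3.14, 3.14].

## Interface

Orientations are given as a unit quaternion [x, y, z, w].
In Python, from plant import r gives the robot as it stands.
- The arm moves only by the shell command python3 -m pendant 'ROWS' [FORCE]. ROWS is JSON, a list of rows, each a list of 3 entries, a list of its own where there are three numbers: the turn, a rotation vector about the tool's x, y, z in rad, then the shift along the tool's x, y, z in m, then the opening, from 0 (shut) to 1 (fully open). In form: [[[wx, wy, wz], [tx, ty, tz], claw], ...]. A call has 1 to 10 rows; each row is the pose to reach, as a shift and turn from the pose commanded when the call began, along the tool's axes at that moment; what a row does not reach only later rows make up. A row lasts 1/10 s, in which the tool goes at most 50 mm and 8.59 degrees, less where a joint would pass 70% of its speed; a pose out of reach is approached as far as the arm can. A call with a gripper value outside its range is refused whole. The fingers move at their own pace and stop on an object; FORCE is the grip in N (left out, the last holds). Time passes only in rows, so rows that repeat a pose let the fingers close. It gives the time, the measured TCP pose, the force and the opening at its end, in the units of the state.
- r.get_state(): the state, without advancing time (a new reading comes with each control period).
- r.snapshot(name): name is "scene" or "top" or "wrist"; returns a dict with "image" (420x560x3 uint8, red, green, blue), "mtx" (3x3 intrinsics, pixels), "R" (3x3) and "t" (3): a world point X has camera coordinates R X + t; the wrist camera has in their place "T_tool_cam" (4x4, takes a point from camera to tool coordinates, whose origin is the TCP and whose axes are the tool frame's). Camera axes: x right, y down, z forward; pixel columns grow to the right and rows downward; lengths in m; the calibration is good to about 2 mm. A picture is of the moment at which its call begins: read the wrist's pose just before it. There is no depth.
- r.finish_job(): hands the job in, once; it reports no verdict.
The state is a dict: "clock": time; "q": joint angles; "qd": joint speeds; "joint_torque": joint torques, N m; "tool_pos": TCP position; "eef_rot": TCP orientation; "contact_force": force on the tool from outside, world axes, zero at the start; "moment": the same for the moment, N m; "opening": opening from 0.0 (shut) to 1.0 (fully open).
Only numpy, scipy, OpenCV 4.12 (cv2) and the standard library are available. Lean on these libraries where they do the work, as an engineer would, in place of code of your own. Each camera call takes 0.05 s, during which the arm holds its last target. There are 200 camera calls.

## Working session

There is one attempt and no reset: what is moved stays moved. The work goes in short steps, Python scripts to look and compute and a shell command to move; the robot and the scene stay as the last step left them, time stands still between calls to the robot, and variables do not carry over. Pictures are saved under pics/ and viewed, about 8 in all and at most 12, crops included, and the job is handed in when it is done.

```bash
ls; mkdir -p pics; python3 - <<'E'
from plant import r
import cv2,numpy as np,pickle
s=r.get_state();print(s)
for n in("scene","top"):
    d=r.snapshot(n);pickle.dump(d,open(n+'0.pkl','wb'));cv2.imwrite(f'pics/{n}0.png',d["image"][:,:,::-1]);print(n,d["mtx"],d["R"],d["t"])
E
```

```text
pics
{'clock': 0.0, 'q': array([-1.17521169,  0.68994901, -0.19451704,  1.56631601,  0.15731838,
        0.90248273, -0.21513694]), 'qd': array([-0.00016862, -0.00155592, -0.00027962,  0.00193948,  0.00055958,
       -0.00048023, -0.00023597]), 'joint_torque': array([-7.01095723e-04, -5.27562296e+01, -1.26715221e+00, -1.53430027e+01,
       -5.26879414e-02,  6.78879151e-03,  1.77745133e-04]), 'tool_pos': array([0.22105085, 0.5839669 , 0.24593938]), 'eef_rot': array([ 8.22766313e-01,  5.68379115e-01, -6.82477765e-04,  5.56904410e-04]), 'contact_force': array([ 0.04207704,  0.04660523, -0.56909618]), 'moment': array([0.01259969, 0.00805933, 0.00325471]), 'opening': 1.0011647200966562}
scene [[387.72456745   0.         277.2458068 ]
 [  0.         387.72456745 209.49429238]
 [  0.           0.           1.        ]] [[-0.36687265  0.93014863  0.01509898]
 [ 0.70212034  0.28750754 -0.65143415]
 [-0.61027166 -0.22839207 -0.75855492]] [ 0.05264949 -0.38597948  1.25821955]
top [[498.76202304   0.         282.64213511]
 [  0.         498.76202304 199.5057828 ]
 [  0.           0.           1.        ]] [[ 0.18099795 -0.98346363  0.00624784]
 [-0.9519898  -0.17679317 -0.24991917]
 [ 0.24689099  0.03928697 -0.96824654]] [0.06040863 0.59763806 0.85648893]
```

View pics/scene0.png

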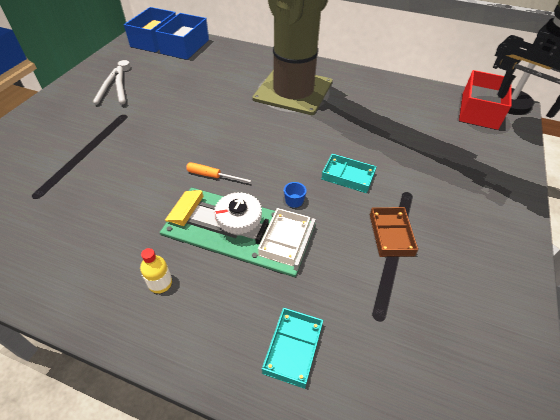

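View pics/top0.png

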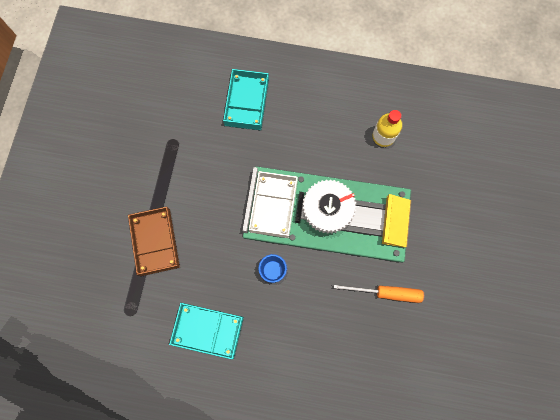

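The white case sits in the green fixture at top-view (272,205). The look-alikes are the teal cases at (246,99) and (206,331) and the brown case at (153,241). The ring is at (330,205), with the black cap and its arrow pointing down and the red mark at about (347,197). The yellow block is at (397,221); the bottle, also yellow, is at (388,128). I'll measure these and check with a crop.

```bash
cat > h.py <<'E'
import cv2,numpy as np
def ray(d,uv,z):
    v=np.linalg.inv(d["mtx"])@np.array([uv[0],uv[1],1.]);D=d["R"].T@v;C=-d["R"].T@d["t"]
    return C+D*(z-C[2])/D[2]
def proj(d,X):
    c=d["mtx"]@(d["R"]@np.asarray(X,float)+d["t"]);return c[:2]/c[2]
def blobs(m,amin=8):
    n,l,st,c=cv2.connectedComponentsWithStats(m.astype(np.uint8))
    return sorted([(st[i,4],c[i],l==i) for i in range(1,n) if st[i,4]>=amin],key=lambda b:-b[0])
def mask(im,h0,h1,s=100,v=60):
    h=cv2.cvtColor(im,cv2.COLOR_RGB2HSV);return (h[...,0]>=h0)&(h[...,0]<=h1)&(h[...,1]>=s)&(h[...,2]>=v)
def near(m,uv,rad):
    z=np.zeros(m.shape,np.uint8);cv2.circle(z,tuple(int(x) for x in uv),rad,1,-1);return m&(z>0)
E
python3 - <<'E'
import pickle;from h import *
d=pickle.load(open('top0.pkl','rb'));im=d["image"]
dk=near(im.max(2)<60,(330,205),20);b=blobs(dk)[0]
ys,xs=np.where(b[2]);hull=cv2.convexHull(np.c_[xs,ys].astype(np.int32));(cx,cy),rr=cv2.minEnclosingCircle(hull)
cap=ray(d,(cx,cy),.087);print('cap',cx,cy,rr,cap)
g=mask(im,60,85,100,40);gb=blobs(g)[0];print('green',gb[0],gb[1])
# green+everything near: base outline through min area rect
ys,xs=np.where(near(g,(330,212),110));P=np.array([ray(d,(x,y),.012)[:2] for x,y in zip(xs,ys)])
rect=cv2.minAreaRect((P*1000).astype(np.float32));print('rect',rect)
yb=near(mask(im,22,32,150,120),(397,221),40);B=blobs(yb)[0];pts=cv2.boxPoints(cv2.minAreaRect(np.argwhere(B[2])[:,::-1].astype(np.float32)));print('yellow',[ (p,ray(d,p,.04)[:2].round(4)) for p in pts])
rd=near((mask(im,0,8,120,90)|mask(im,172,179,120,90)),(cx,cy),32)
for q in blobs(rd,4)[:3]:
    X=ray(d,q[1],.075);v=X-cap;print('red',q[0],q[1],X,np.hypot(*v[:2]),np.degrees(np.arctan2(v[1],v[0])))
for n,h,uv,z in(('cup',(105,125),(272,268),.04),):
    q=blobs(near(mask(im,*h),uv,30))[0];print(n,q[1],ray(d,q[1],z))
print('bottle cap',ray(d,(395,116),.11))
s=pickle.load(open('scene0.pkl','rb'));print('cap proj scene',proj(s,cap))
a=cv2.resize(im[150:280,230:430],None,fx=4,fy=4,interpolation=cv2.INTER_CUBIC);cv2.imwrite('pics/crop1.png',a[:,:,::-1])
from plant import r
w=r.snapshot('wrist');print(w["T_tool_cam"],w["mtx"]);cv2.imwrite('pics/w0.png',w["image"][:,:,::-1])
E
```

```text
cap 323.5 210.0 4.609872341156006 [0.56794164 0.09020145 0.087     ]
green 3704 [338.90280778 222.69654428]
rect ((582.0737915039062, 78.00064849853516), (148.931396484375, 316.7515869140625), 1.7883374691009521)
yellow [(array([383.51776, 244.75128], dtype=float32), array([ 0.5335, -0.0351])), (array([387.15735, 193.79697], dtype=float32), array([ 0.6344, -0.0289])), (array([410.11163, 195.43655], dtype=float32), array([ 0.6393, -0.0734])), (array([406.47205, 246.39087], dtype=float32), array([ 0.5383, -0.0785]))]
red 41 [345.19512195 197.58536585] [0.60193342 0.05349833 0.075     ] 0.05002559506153848 -47.19637950029057
cup [272.15797546 268.09202454] [0.4515155  0.16477563 0.04      ]
bottle cap [ 0.76619223 -0.01188131  0.11      ]
cap proj scene [244.11474803 201.05518281]
[[ 9.99999858e-01  2.05055122e-04  4.92419540e-04 -2.66987275e-04]
 [-3.34287412e-04  9.60297946e-01  2.78976240e-01 -7.13564010e-02]
 [-4.15663967e-04 -2.78976365e-01  9.60297878e-01 -1.37778426e-01]
 [ 0.00000000e+00  0.00000000e+00  0.00000000e+00  1.00000000e+00]] [[320.60814359   0.         281.16988872]
 [  0.         320.60814359 209.48227404]
 [  0.           0.           1.        ]]
```

View pics/crop1.png

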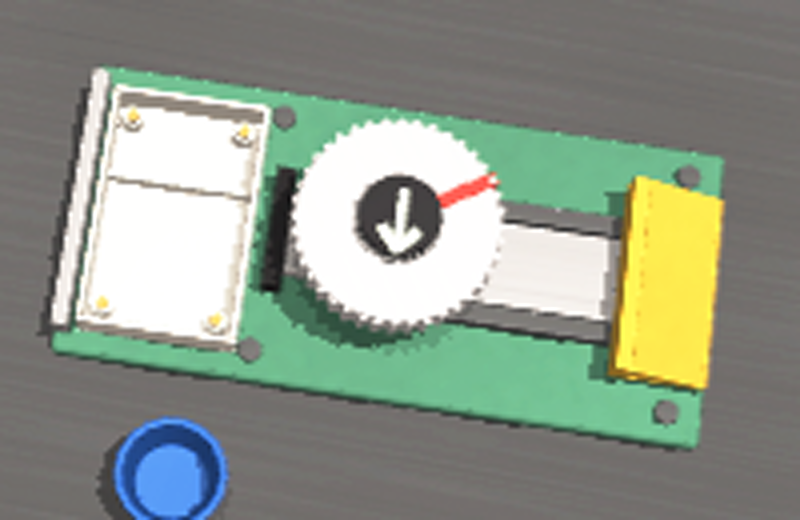

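View pics/w0.png

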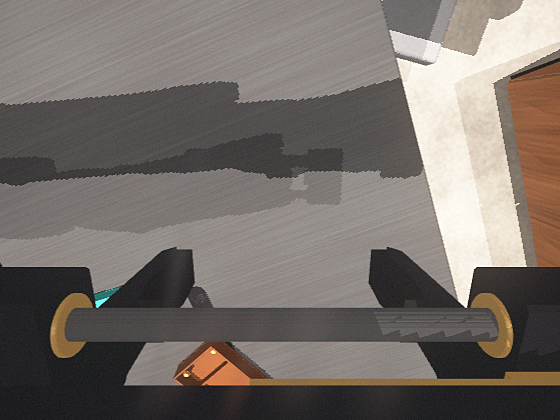

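The crop confirms it: the white case with brass inserts lies in the green fixture. The cap centre is at crop (399,221), so top-view (329.7,205.2), and the mark points up-right at crop (468,192). The wrist view shows open jaws with tapered tips. Next I'll refine the axis and yaw.

```bash
python3 - <<'E'
import pickle;from h import *
d=pickle.load(open('top0.pkl','rb'))
cap=ray(d,(329.7,205.2),.087);print('cap',cap,'ring',ray(d,(329.1,205.8),.0745))
c=lambda x,y,z:ray(d,(230+x/4,150+y/4),z)[:2]
a,b=c(55,350,0.0),c(697,447,0.0);e=b-a;print('edge near',a,b,np.degrees(np.arctan2(e[0],-e[1])))
a,b=c(110,68,.012),c(722,157,.012);e=b-a;print('edge far',a,b,np.degrees(np.arctan2(e[0],-e[1])))
m=c(470,191,.0745)-cap[:2];print('mark',np.hypot(*m),np.degrees(np.arctan2(m[1],m[0])))
print('block face top',c(635,178,.0425),c(612,375,.0425))
s=pickle.load(open('scene0.pkl','rb'));print(proj(s,cap))
from plant import r
from scipy.spatial.transform import Rotation as R
st=r.get_state();print(R.from_quat(st['eef_rot']).as_matrix().round(4))
E
```

```text
cap [0.57898808 0.0804314  0.087     ] ring [0.5809043  0.08063611 0.0745    ]
edge near [0.505269   0.23294102] [ 0.51537928 -0.08676526] 1.8112977495040306
edge far [0.65077168 0.23327987] [ 0.66096947 -0.07880773] 1.8715324017643937
mark 0.039157396167025536 -53.00862949588996
block face top [ 0.63274664 -0.03175129] [ 0.53468107 -0.03345773]
[237.72338327 203.34642478]
[[ 3.539e-01  9.353e-01 -4.000e-04]
 [ 9.353e-01 -3.539e-01 -1.400e-03]
 [-1.400e-03  1.000e-04 -1.000e+00]]
```

```bash
python3 -m pendant '[[[0,0,1.18],[-0.376,0.431,0.1],0],[[0,0,1.18],[-0.376,0.431,0.1],0],[[0,0,1.18],[-0.376,0.431,0.1],0],[[0,0,1.18],[-0.376,0.431,0.1],0],[[0,0,1.18],[-0.376,0.431,0.1],0],[[0,0,1.18],[-0.376,0.431,0.1],0],[[0,0,1.18],[-0.376,0.431,0.1],0],[[0,0,1.18],[-0.376,0.431,0.1],0],[[0,0,1.18],[-0.376,0.431,0.1],0],[[0,0,1.18],[-0.376,0.431,0.1],0]]' 20
python3 - <<'E'
from plant import r
from scipy.spatial.transform import Rotation as R
import numpy as np
s=r.get_state();M=R.from_quat(s['eef_rot']).as_matrix();print(M.round(3),s['q'].round(2),M.T@(np.array([.49,.078,.15])-s['tool_pos']))
E
```

```text
clock: 1.15
tool_pos: [0.4544, 0.1488, 0.1602]
eef_rot: [1.0, 0.015, 0.0, -0.0]
contact_force: [0.8, -0.1, 0.5]
opening: 0.12
[[ 1.    0.03  0.  ]
 [ 0.03 -1.    0.  ]
 [ 0.   -0.   -1.  ]] [-0.43  0.65  0.03  2.09 -0.04  0.4  -0.34] [0.03350561 0.07184327 0.01018515]
```

```bash
python3 -m pendant '[[[0,0,0],[0.024,0.072,0.0],0],[[0,0,0],[0.024,0.072,0.0],0],[[0,0,0],[0.024,0.072,0.05],0],[[0,0,0],[0.024,0.072,0.09],0],[[0,0,0],[0.024,0.072,0.1],0],[[0,0,0],[0.024,0.072,0.1],0],[[0,0,0],[0.024,0.072,0.1],0]]'
python3 - <<'E'
from plant import r
from h import *
s=r.get_state();print(s['contact_force'],s['tool_pos'])
import pickle
for n in['scene','top']:
    d=r.snapshot(n);pickle.dump(d,open(n+'1.pkl','wb'))
    u=proj(d,[.56,.08,.07]).astype(int);print(n,u)
    a=cv2.resize(d["image"][max(0,u[1]-65):u[1]+65,u[0]-60:u[0]+60],None,fx=3.2,fy=3.2,interpolation=cv2.INTER_CUBIC)
    cv2.imwrite(f'pics/{n}1.png',a[:,:,::-1])
a=[cv2.imread(f'pics/{n}1.png') for n in('scene','top')];cv2.imwrite('pics/c2.png',np.hstack(a))
E
```

```text
clock: 1.85
tool_pos: [0.4804, 0.0794, 0.0616]
eef_rot: [1.0, 0.015, 0.001, -0.0]
contact_force: [1.4, -0.2, -0.1]
opening: 0.003
[ 1.38105291 -0.16575899 -0.07628518] [0.48036347 0.07944888 0.06162472]
scene [241 202]
top [327 217]
```

View pics/c2.png

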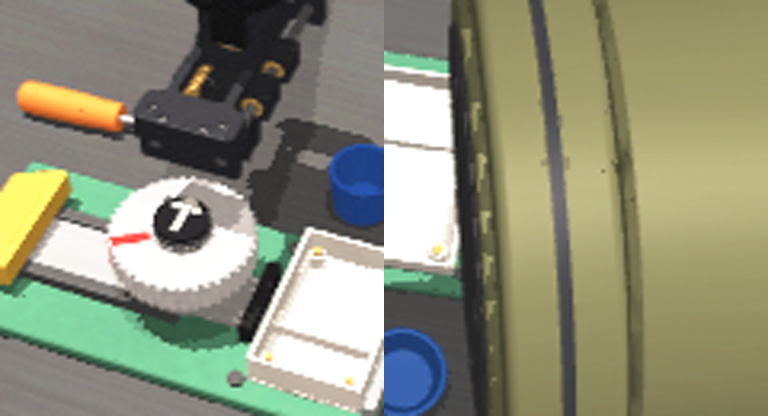

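```bash
P="python3 -m pendant"
$P '[[[0,0,0],[0.015,0.001,0.001],0],[[0,0,0],[0.025,0.001,0.001],0],[[0,0,0],[0.027,0.001,0.001],0]]' | egrep 'pos|force'
$P '[[[0,0,0],[0.003,0,0],0],[[0,0,0],[0.003,0,0],0]]' | egrep 'pos|force'
$P '[[[0,0,0],[0.003,0,0],0],[[0,0,0],[0.003,0,0],0]]' | egrep 'pos|force'
$P '[[[0,0,0],[0.003,0,0],0],[[0,0,0],[0.003,0,0],0]]' | egrep 'pos|force'
```

```text
tool_pos: [0.5091, 0.0792, 0.0608]
contact_force: [0.1, 0.1, 0.4]
tool_pos: [0.5099, 0.0791, 0.0598]
contact_force: [-0.9, -0.2, 0.1]
tool_pos: [0.513, 0.0791, 0.0596]
contact_force: [-0.7, 0.6, 0.1]
tool_pos: [0.5163, 0.0792, 0.0596]
contact_force: [0.2, 0.3, -0.1]
```

```bash
P="python3 -m pendant"
for i in 1; do
$P '[[[0,0,0],[0.003,0,0],0],[[0,0,0],[0.003,0,0],0]]' | egrep 'pos|force'
$P '[[[0,0,0],[0.003,0,0],0],[[0,0,0],[0.003,0,0],0]]' | egrep 'pos|force'
done
```

```text
tool_pos: [0.5182, 0.0792, 0.0594]
contact_force: [-0.4, -0.6, 0.8]
tool_pos: [0.5186, 0.0791, 0.0594]
contact_force: [-5.8, -0.4, 4.5]
```

```bash
P="python3 -m pendant"
cat > ang.py <<'E'
from plant import r
from h import *
import sys
ax=np.array([.580,.0805]);z=.0745+float(sys.argv[2])/6.283*.002 if len(sys.argv)>2 else .075
for n in sys.argv[1].split(','):
    d=r.snapshot(n);im=d["image"];c=proj(d,[*ax,z])
    m=near(mask(im,0,8,120,80)|mask(im,172,179,120,80),c,34)
    for q in blobs(m,6)[:2]:
        X=ray(d,q[1],z)[:2]-ax;print(n,q[0],q[1].round(1),'r',np.hypot(*X).round(4),'mod angle',np.mod(np.arctan2(X[1],X[0])-np.pi-.0316,2*np.pi).round(3))
E
$P '[[[0,0,0],[0,0.009,0],0],[[0,0,0],[0.0016,0.021,0],0],[[0,0,0],[0.0062,0.032,0],0],[[0,0,0],[0.0135,0.0415,0],0],[[0,0,0],[0.023,0.0488,0],0],[[0,0,0],[0.034,0.0534,0],0],[[0,0,0],[0.046,0.055,0],0],[[0,0,0],[0.0577,0.055,0],0]]'
python3 ang.py scene,top
```

```text
clock: 4.05
tool_pos: [0.5832, 0.0227, 0.0598]
eef_rot: [1.0, 0.013, 0.001, 0.001]
contact_force: [-0.3, -1.9, 0.0]
opening: 0.005
scene 34 [245.9 219. ] r 0.0368 mod angle 4.017
scene 20 [250.  227.5] r 0.0611 mod angle 3.968
top 47 [315.1 192.5] r 0.0369 mod angle 4.063
```

```bash
P="python3 -m pendant"
$P '[[[0,0,0],[0.0117,-0.001,0],0],[[0,0,0],[0.0236,-0.0025,0],0],[[0,0,0],[0.0347,-0.007,0],0],[[0,0,0],[0.0442,-0.0145,0],0],[[0,0,0],[0.0515,-0.024,0],0],[[0,0,0],[0.0558,-0.0345,0],0],[[0,0,0],[0.057,-0.046,0],0],[[0,0,0],[0.057,-0.055,0],0]]'
python3 ang.py scene,top
```

```text
clock: 4.95
tool_pos: [0.6471, 0.0826, 0.0621]
eef_rot: [1.0, 0.014, 0.011, -0.001]
contact_force: [15.5, -1.0, -4.4]
opening: 0.005
scene 21 [246.9 196. ] r 0.0375 mod angle 6.144
top 18 [325.3 224.3] r 0.0353 mod angle 6.211
top 9 [323.8 231.6] r 0.0493 mod angle 6.209
```

```bash
P="python3 -m pendant"
$P '[[[0,0,0],[0.002,-0.009,-0.0015],0],[[0,0,0],[0.0005,-0.021,-0.0015],0],[[0,0,0],[-0.005,-0.032,-0.0015],0],[[0,0,0],[-0.0125,-0.0415,-0.0015],0],[[0,0,0],[-0.022,-0.0488,-0.0015],0],[[0,0,0],[-0.033,-0.0534,-0.0015],0],[[0,0,0],[-0.045,-0.055,-0.0015],0],[[0,0,0],[-0.057,-0.055,-0.0015],0]]'
python3 ang.py scene,top
```

```text
clock: 5.85
tool_pos: [0.5808, 0.1418, 0.0626]
eef_rot: [1.0, 0.016, 0.004, -0.004]
contact_force: [0.7, 3.8, 2.6]
opening: 0.006
scene 34 [221.2 208. ] r 0.0356 mod angle 1.973
```

```bash
P="python3 -m pendant"
$P '[[[0,0,0],[-0.0117,0,0],0],[[0,0,0],[-0.0236,0.0016,0],0],[[0,0,0],[-0.0347,0.0062,0],0],[[0,0,0],[-0.0442,0.0135,0],0],[[0,0,0],[-0.0515,0.023,0],0],[[0,0,0],[-0.0561,0.0341,0],0],[[0,0,0],[-0.0575,0.046,0],0],[[0,0,0],[-0.0575,0.055,0],0]]'
python3 ang.py scene,top 9
```

```text
clock: 6.75
tool_pos: [0.5186, 0.0798, 0.0611]
eef_rot: [1.0, 0.015, -0.003, -0.0]
contact_force: [-7.7, 1.0, 5.2]
opening: 0.005
scene 33 [245.1 218.5] r 0.0366 mod angle 3.978
scene 20 [249.  227.5] r 0.0619 mod angle 3.927
```

```bash
P="python3 -m pendant"
$P '[[[0,0,0],[0,0.009,0],0],[[0,0,0],[0.0016,0.021,0],0],[[0,0,0],[0.0062,0.032,0],0],[[0,0,0],[0.0135,0.0415,0],0],[[0,0,0],[0.023,0.0485,0],0],[[0,0,0],[0.034,0.053,0],0],[[0,0,0],[0.046,0.054,0],0],[[0,0,0],[0.0577,0.054,0],0]]'
python3 ang.py scene,top 12
```

```text
clock: 7.65
tool_pos: [0.5839, 0.023, 0.0614]
eef_rot: [1.0, 0.013, 0.002, 0.002]
contact_force: [-1.5, -4.2, -0.9]
opening: 0.003
scene 29 [248.3 197.4] r 0.0336 mod angle 5.945
top 50 [322.6 220.9] r 0.0315 mod angle 6.007
top 11 [318.7 229.8] r 0.0498 mod angle 6.01
```

```bash
P="python3 -m pendant"
$P '[[[0,0,0],[0.006,0,0],0],[[0,0,0],[0.012,-0.0005,0],0],[[0,0,0],[0.0125,-0.0005,0],0],[[0,0,0],[0.0125,-0.0005,0],0]]'
python3 ang.py scene,top 12.5
```

```text
clock: 8.15
tool_pos: [0.5961, 0.0231, 0.0616]
eef_rot: [1.0, 0.013, 0.002, 0.003]
contact_force: [-0.1, -8.6, 0.5]
opening: 0.003
scene 26 [245.3 195.3] r 0.0351 mod angle 6.206
top 48 [325.9 221.8] r 0.0313 mod angle 6.205
top 10 [323.5 231.2] r 0.0495 mod angle 6.193
```

```bash
P="python3 -m pendant"
$P '[[[0,0,0],[0,0.008,0],0],[[0,0,0],[0,0.02,0],0],[[0,0,0],[-0.008,0.024,0],0],[[0,0,0],[-0.014,0.024,0],0],[[0,0,0],[-0.014,0.024,0],0]]'
python3 ang.py scene,top 12.5
python3 - <<'E'
from plant import r
from h import *
o=[]
for n in['scene','top']:
    d=r.snapshot(n);u=proj(d,[.58,.06,.07]).astype(int);a=d["image"][u[1]-65:u[1]+65,u[0]-60:u[0]+60]
    o.append(cv2.resize(a,None,fx=3.2,fy=3.2,interpolation=cv2.INTER_CUBIC)[:,:,::-1])
cv2.imwrite('pics/c3.png',np.hstack(o));print(r.get_state()['tool_pos'])
E
```

```text
clock: 8.75
tool_pos: [0.5791, 0.004, 0.061]
eef_rot: [1.0, 0.015, -0.001, -0.0]
contact_force: [-0.3, -0.3, -0.0]
opening: 0.006
scene 26 [245.3 195.3] r 0.0351 mod angle 6.206
top 48 [325.9 221.8] r 0.0313 mod angle 6.205
top 10 [323.5 231.2] r 0.0495 mod angle 6.193
[0.58078596 0.00430441 0.06120487]
```

View pics/c3.png

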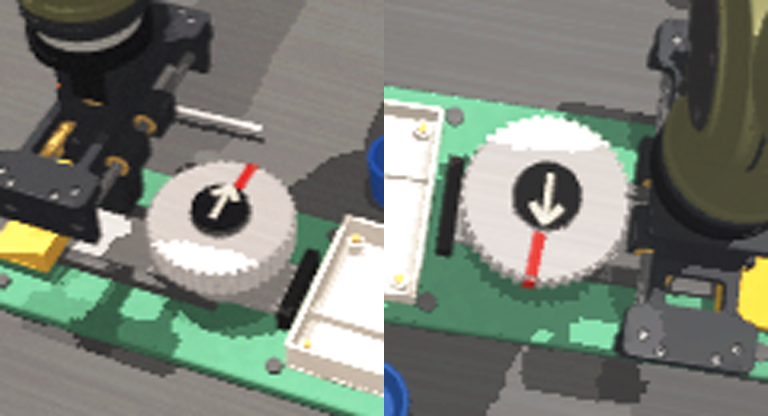

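Mark and arrow line up, at about 12.48 rad. In the top crop the mark runs from (540,240) to (529,285), just below the arrow tip at (545,225). The ring is left alone from here. Next I descend into the gap and push the block.

```bash
P="python3 -m pendant"
$P '[[[0,0,0],[0,0,0.01],0],[[0,0,0],[0,0,0.021],0],[[0,0,0],[0,0,0.022],0],[[0,0,0],[0,0,0.022],0],[[0,0,0],[0,0,0.022],0],[[0,0,0],[0,0.012,0.022],0],[[0,0,0],[0,0.02,0.022],0],[[0,0,0],[0,0.026,0.022],0],[[0,0,0],[0,0.032,0.022],0],[[0,0,0],[0,0.036,0.022],0]]'
```

```text
clock: 9.95
tool_pos: [0.5816, -0.0328, 0.0393]
eef_rot: [1.0, 0.014, 0.0, -0.0]
contact_force: [0.0, 2.0, 1.2]
opening: 0.004
```

```bash
P="python3 -m pendant"
$P '[[[0,0,0],[0,0.006,0],0],[[0,0,0],[0,0.012,0],0],[[0,0,0],[0,0.018,0],0],[[0,0,0],[0,0.024,0],0],[[0,0,0],[0,0.030,0],0],[[0,0,0],[0,0.036,0],0],[[0,0,0],[0,0.040,0],0],[[0,0,0],[0,0.043,0],0],[[0,0,0],[0,0.046,0],0],[[0,0,0],[0,0.046,0],0]]'
$P '[[[0,0,0],[0,0.003,0],0],[[0,0,0],[0,0.003,0],0]]'
```

```text
clock: 10.95
tool_pos: [0.5827, -0.0694, 0.0392]
eef_rot: [1.0, 0.018, -0.0, -0.006]
contact_force: [-1.9, 16.8, 5.8]
opening: 0.003
clock: 11.15
tool_pos: [0.5828, -0.0695, 0.0392]
eef_rot: [1.0, 0.019, -0.0, -0.007]
contact_force: [-2.7, 22.0, 7.2]
opening: 0.006
```

```bash
P="python3 -m pendant"
$P '[[[0,0,0],[0,-0.01,0],0],[[0,0,0],[0,-0.025,0],0],[[0,0,0],[0,-0.025,-0.02],0],[[0,0,0],[0,-0.025,-0.06],0],[[0,0,0],[0,-0.025,-0.1],0],[[0,0,0],[0,-0.025,-0.14],0],[[0,0,0],[-0.03,0.02,-0.16],0],[[0,0,0],[-0.06,0.06,-0.16],0],[[0,0,0],[-0.08,0.1,-0.16],0],[[0,0,0],[-0.08,0.12,-0.16],0]]'
$P '[[[0,0,0],[0,0.05,0],0],[[0,0,0],[0,0.09,0],0],[[0,0,0],[0,0.09,0],0]]'
python3 ang.py scene,top 12.5
python3 - <<'E'
from plant import r
from h import *
d=r.snapshot('top');u=proj(d,[.58,.06,.07]).astype(int);a=d["image"][u[1]-75:u[1]+75,u[0]-110:u[0]+90]
cv2.imwrite('pics/c4.png',cv2.resize(a,None,fx=4,fy=4,interpolation=cv2.INTER_CUBIC)[:,:,::-1]);print(u)
yb=blobs(near(mask(d["image"],22,32,150,120),proj(d,[.585,-.09,.04]),40))[:1]
import pickle;d0=pickle.load(open('top0.pkl','rb'));y0=blobs(near(mask(d0["image"],22,32,150,120),(397,221),40))[:1]
print(ray(d,yb[0][1],.04)-ray(d0,y0[0][1],.04),yb[0][0],y0[0][0])
E
```

```text
clock: 12.15
tool_pos: [0.5013, -0.2101, 0.1991]
eef_rot: [1.0, 0.01, -0.003, 0.002]
contact_force: [-0.0, 0.0, -0.8]
opening: 0.006
clock: 12.45
tool_pos: [0.5064, -0.3029, 0.1988]
eef_rot: [1.0, 0.008, -0.001, 0.003]
contact_force: [-0.7, 0.8, 0.3]
opening: 0.005
scene 23 [245.3 195.6] r 0.0344 mod angle 6.201
top 42 [326.1 221.6] r 0.0308 mod angle 6.215
top 10 [323.5 231.2] r 0.0495 mod angle 6.193
[339 208]
[ 0.0016727  -0.04829785  0.        ] 1051 1070
```

View pics/c4.png

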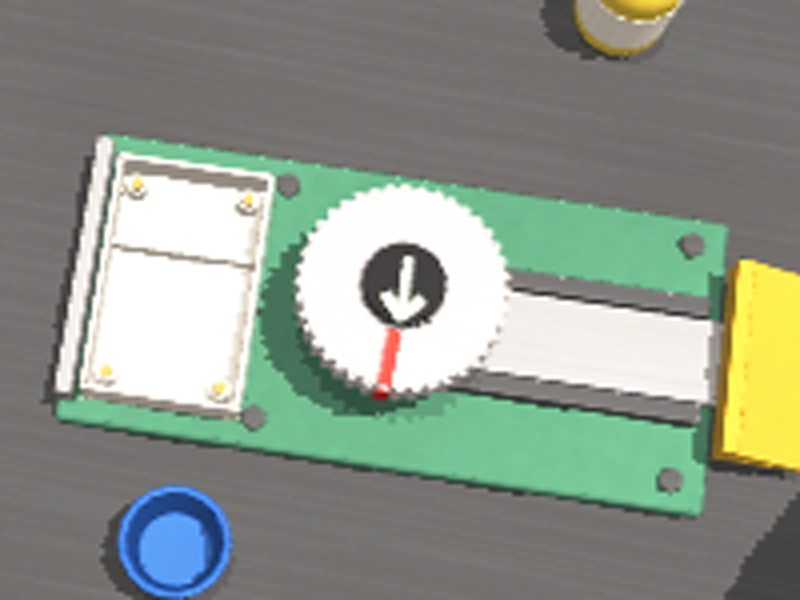

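The plate has moved back about 48 mm to its stop, with the yellow block now at crop (755,360). The mark (crop (388,363)) lies under the arrow tip (crop (403,318)). The case at (175,285) and the cup at (175,540) haven't moved, and the arm is clear. Handing in.

```bash
python3 -c "
from plant import r
print(r.finish_job(), r.get_state()['clock'])"
```

```text
the job is handed in; nothing more can be done
the job is handed in; nothing more can be done
```

The lock ring is at the mark's second return to the arrow, the clamp plate is back at its stop, and I handed the job in at about 12.5 s.

- **Lock ring:** I ran a closed fingertip around the knurled rim and read the angle by camera about every quarter orbit. It went from about 2.2 rad through 4.0, 6.2, 8.3, 10.3 and 12.3 to about 12.49. That is roughly 0.08 rad short of 12.57, within the 0.3 allowed. The scene and top cameras agreed to about 0.01 rad, and the mark had not moved after the plate push.
- **Clamp plate:** I pushed the yellow block until the finger stalled, at about 22 N. The top view showed it had moved about 48 mm.
- **Case and bystanders:** in the last picture the case and the cup had not visibly moved. The bottle was only partly in that crop and the screwdriver was outside it; I did not measure either one's position.
- **Arm:** it ended clear of everything, with wrist force near zero.

No check failed. Rim force peaked at about 15.5 N on the far side of the ring because my axis estimate was 2 mm off there, so I eased the path outward for the next quarter.

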